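Unhook the bench scraper and stand it in the caddy

ROBOT

A 6-joint arm with a two-finger parallel gripper is mounted at the origin on the work surface. World frame = base frame: x ahead of the robot, y to its left, z up, the work surface at z = 0. Lengths are in m, angles in rad, forces in N, time in s.
With the tool pointing down it reaches from about 0.35 to 0.775 m from the base axis. Payload 7.3 kg.
Tool frame: the origin (TCP) lies at the very end of the fingers, on their centre line; the grasp point (between the pads) lies 19 mm behind it (robot.hold_point_z is the distance from the TCP to the grasp point, in m); y points along the fingers, z is the direction in which the jaws open and shut, and the axes are right-handed (so a half turn about y gives the same grasp; the last joint's range is limited). The gripper opens to 92 mm and grips with 3 to 60 N. Pads are 19 mm wide; open, the fingers measure 130 mm over their backs; the gripper's body (75 mm by 190 mm) begins 47 mm behind the grasp point.
Start: joints at [1.12, 0.342, 1.524, -0, 1.275, -0.146], TCP at [0.158, 0.501, 0.193] pointing down, gripper open.
Joint ranges: [-2.53, 2.53], [-0.77, 2.02], [0.04, 2.7], [-1, 4.14], [0.28, 2.66], [-3.11, 3.11]. Speed limits (rad/s): [2.57, 2.57, 3.14, 3.14, 3.14, 3.14].

INTERFACE

Orientations are given as [roll, pitch, yaw] about the fixed x, y, z axes, in that order (R = Rz(yaw) Ry(pitch) Rx(roll)).
In Python, from cell import robot gives the robot as it stands.
- The arm moves only by the shell command python3 -m crank 'ROWS' [OPENING] [FORCE]. ROWS is a JSON object of lists of equal length, an entry for each row: "xyz": the shift along the tool's x, y, z in cm, a list of three; "roll": the turn about the tool's y in degrees. A call has 1 to 20 rows; each row shifts and turns the commanded pose from where the row before left it, along the tool's axes as they then stand; what a row does not reach is not made up. A row lasts 1/10 s, in which the tool goes at most 50 mm and 8.59 degrees, less where a joint would pass 70% of its speed; a pose out of reach is approached as far as the arm can. A call is refused whole if a number of a shift passes 5 or a number of a turn 8.59, either way. A call with a gripper value outside its range is refused whole. OPENING is the gripper command: -1 is fully open, 1 is shut, values between are in proportion, set as the call begins (- or left out, the last holds). The fingers move at their own pace and stop on an object; FORCE is the grip in N (left out, the last holds). Time passes only in rows, so rows that do not move let the fingers close. It gives the time, the measured TCP pose, the force and the opening at its end, in the units of the state.
- robot.observe(): the state, without advancing time (a new reading comes with each control period).
- robot.read_camera(name): name is "side" or "top" or "wrist"; returns the picture (480x640x3 uint8, red, green, blue); there is no depth.
- robot.calibration(name): a dict with "intrinsics" (3x3 intrinsics, pixels), "D" ([k1, k2, p1, p2, k3] as OpenCV has them; the pictures are not rectified), "pose" (4x4, takes a point from camera to world coordinates). Camera axes: x right, y down, z forward; pixel columns grow to the right and rows downward; lengths in m; the calibration is good to about 2 mm. A picture is of the moment at which its call begins: read the wrist's pose just before it. calibration takes no time and is no camera call; for the wrist camera it gives the pose at the moment of the call.
- robot.hand_in(): hands the job in, once; it reports no verdict.
The state is a dict: "time": time; "qpos": joint angles; "qvel": joint speeds; "joint_efforts": joint torques, N m; "tool_pos": TCP position; "tool_rot": TCP orientation; "contact_force": force on the tool from outside, world axes, zero at the start; "torque": the same for the moment, N m; "opening": finger opening in m.
Only numpy, scipy, OpenCV 4.12 (cv2) and the standard library are available. Lean on these libraries where they do the work, as an engineer would, in place of code of your own. Each camera call takes 0.05 s, during which the arm holds its last target.

TASK

Take the wide bench scraper off its peg and stand it, blade down, in the long slot of the white caddy, right down on the slot's floor, and let go of it. The peg has been bent and nobody has measured how: lift the handle so the hole clears the upturned tip while you slide it off, going by feel with a light touch of a few newtons (never as much as 14 N against the stand), and lower it gently into the caddy (under 22 N). Leave the narrow scraper hanging and everything else where it is.

Things in the scene. Friction and masses are not known exactly. Their poses are not given: they have to be found in the camera images.
- wide_grip (a point): Wide bench scraper, hung by its hole on a peg, 170 to 330 g: upright steel blade 120 wide x 108 tall x 3 mm, wooden handle bar on its top edge 120 wide x 22 thick x 30 mm tall. This point: the handle's centre, 15 mm below its top, 123 mm above the blade's lower edge. x through the thickness (along the peg), y along the handle, z up. The handle can be gripped across its thickness from above.
- wide_hole (a point): Centre of the wide scraper's hanging hole, 57 mm below its handle's centre; same axes. The hole is closed all round, 16 mm wide (y) by 20 mm tall. Its top edge rests on the peg, so its bottom edge starts about 14 mm below the peg's underside: lifting by that much brings it up against the peg. Only 2.5 mm of height is to spare where the tip passes through.
- wide_center (a point): Centre of the wide scraper, half-way up its 138 mm: 54 mm below its handle's centre, same axes.
- narrow_grip (a point): Narrow bench scraper, 70 mm wide, otherwise shaped as the wide one, 150 g, hanging on the other stand; it stays there. This point: its handle's centre; same axes.
- stand_wide: Fixed stand that the wide scraper hangs on: dark base plate 110 x 100 x 12 mm, steel post 16 mm square and 164 mm tall, round steel peg 6 mm thick. Origin: on the table under the post, z up. The peg points along this frame's -x, roughly towards the robot.
- peg_bend (a point): Where the wide scraper's peg is bent: on its axis, 160 mm above the table, 40 mm out from the post's axis (level up to here); axes as the stand. From here 60 mm runs straight, sloping 18 deg down to 19 deg up towards the tip: bent by use, not reported, differs each time. Then it turns square up: the tip rises 11.5 mm (axis), its outer face 64 mm out from here. Stiff: do not force it.
- stand_narrow: The second stand, built the same, with its own peg slope; the narrow scraper hangs on it. Origin and axes alike.
- long_slot (a point): Mouth centre of the long slot of the caddy, a fixed white block 90 x 160 x 60 mm tall; level with its top. y along the slot, x across, z up. Slot 128 long, 8 wide, 45 mm deep, flat floor, 3 mm chamfer. Blade on the floor: handle centre 78 mm above this point. Either way round will do. The other slot, 42 mm towards +x, is 80 mm long, too short.
- jar: Bystander: amber glass jar with a steel lid, 60 mm across, 85 mm tall. Origin at the centre of its underside.
- bowl: Bystander: earth-brown bowl, 170 mm across, 65 mm tall. Origin at the centre of its underside.
- tin: Bystander: steel tin with a paper wrapper, 66 mm across, 70 mm tall. Origin at the centre of its underside.
- cup: Bystander: small steel cup, 80 mm across, 75 mm tall. Origin at the centre of its underside.
- spoon: Bystander: wooden spoon, 240 mm long, lying. Origin at the centre of its underside. Its length is along x.
- board: Bystander: small wooden cutting board, 160 x 110 x 15 mm. Origin at the centre of its underside.
There are look-alikes about, which are no part of the job. Leave any pink or turquoise look-alike of the part that bears wide_grip alone.

How it is judged:
On the way:
1. the wide scraper has come off its peg past the tip and is held clear of the stand (x of wide_grip in the frame of stand_wide below -0.112 m and height (world z) of wide_grip above 0.15 m and contact force between wide and stand_wide below 0.1 N), for 0.1 s.
At the end, for the whole second after the job is handed in: The wide scraper stands released and still in the long slot, blade on its floor: handle centre within 12 mm of the slot's centre both ways, 70 to 83 mm above its mouth, upright and in line with the slot within 0.15 rad; the narrow scraper hangs where it was (within 30 mm) (x of wide_grip in the frame of long_slot between -0.012 and 0.012 m and y of wide_grip in the frame of long_slot between -0.012 and 0.012 m and z of wide_grip in the frame of long_slot between 0.07 and 0.083 m and angle between wide_grip's own z axis and vertical below 0.15 rad and angle between the y axis of wide_grip and the y axis of long_slot, either way round below 0.15 rad and linear speed of wide below 0.02 m/s and distance of narrow_grip from where it was at the start of the episode below 0.03 m); the robot touches nothing.
It fails at once if the wide scraper is forced against its stand or peg with 14 N or more (contact force between wide and stand_wide above 14 N).
It fails at once if the robot presses on a stand or peg with 14 N or more (contact force between any of the arm, the fingers and stand_wide above 14 N or contact force between any of the arm, the fingers and stand_narrow above 14 N).
It fails at once if the scraper is forced against the caddy with 22 N or more (contact force between wide and caddy above 22 N).
It fails at once if the narrow scraper is displaced by more than 30 mm (distance of narrow_grip from where it was at the start of the episode above 0.03 m).
It fails at once if a bystander is displaced by more than 30 mm (distance of any of jar, bowl, tin, cup, spoon, board from where it was at the start of the episode above 0.03 m).
It also fails if it takes over 72 s, if anything falls off the work surface, if the arm or the gripper's body presses on something with over 40 N, if the wrist force passes 120 N, or if a joint passes its speed limit or range.

## Working session

There is one attempt and no reset: what is moved stays moved. The work goes in short steps, Python scripts to look and compute and a shell command to move; the robot and the scene stay as the last step left them, time stands still between calls to the robot, and variables do not carry over. Pictures are saved under pics/ and viewed, and the job is handed in when it is done.

```bash
mkdir -p pics; ls; python3 - <<'E'
from cell import robot
import cv2,numpy as np
np.set_printoptions(precision=4,suppress=True)
for n in ["side","top","wrist"]:
    c=robot.calibration(n); print(n,c["intrinsics"],c["D"],c["pose"])
    cv2.imwrite(f"pics/{n}0.png",robot.read_camera(n)[:,:,::-1])
print(robot.observe())
E
```

```text
pics
side [[562.6312   0.     314.1278]
 [  0.     562.6312 242.2746]
 [  0.       0.       1.    ]] [-0.0796  0.      0.      0.      0.    ] [[ 0.9713 -0.1272  0.2012  0.2161]
 [-0.2369 -0.5976  0.766  -0.9198]
 [ 0.0228 -0.7916 -0.6106  0.9414]
 [ 0.      0.      0.      1.    ]]
top [[462.2747   0.     317.7697]
 [  0.     462.2747 243.2463]
 [  0.       0.       1.    ]] [-0.0323  0.      0.      0.      0.    ] [[ 0.0135 -0.9959  0.0894  0.3933]
 [-0.9998 -0.0147 -0.0134  0.0641]
 [ 0.0146 -0.0892 -0.9959  1.1889]
 [ 0.      0.      0.      1.    ]]
wrist [[383.09     0.     325.0971]
 [  0.     383.09   237.1314]
 [  0.       0.       1.    ]] [-0.0407  0.      0.      0.      0.    ] [[ 0.3005  0.9102  0.285   0.0801]
 [ 0.9538 -0.2861 -0.0918  0.5244]
 [-0.002   0.2994 -0.9541  0.385 ]
 [ 0.      0.      0.      1.    ]]
{'time': 0.15, 'qpos': array([ 1.12  ,  0.3426,  1.5248, -0.    ,  1.2754, -0.146 ]), 'qvel': array([-0.0005, -0.0001, -0.0053,  0.    , -0.002 ,  0.0015]), 'joint_efforts': array([  0.0011, -43.1468, -24.4355,   0.0718,   0.0537,  -0.0001]), 'tool_pos': array([0.1574, 0.5005, 0.1925]), 'tool_rot': array([-1.572 ,  0.0001, -0.3048]), 'contact_force': array([-0.1228,  1.0983,  0.6293]), 'torque': array([-0.0362, -0.06  , -0.0503]), 'opening': 0.09180045297370723}
```

View pics/side0.png

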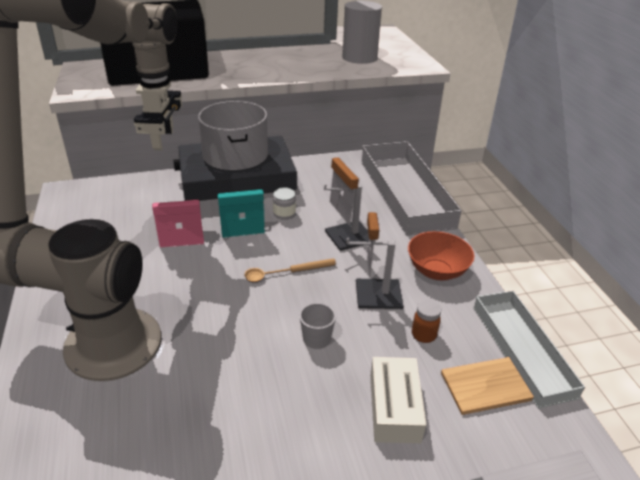

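View pics/top0.png

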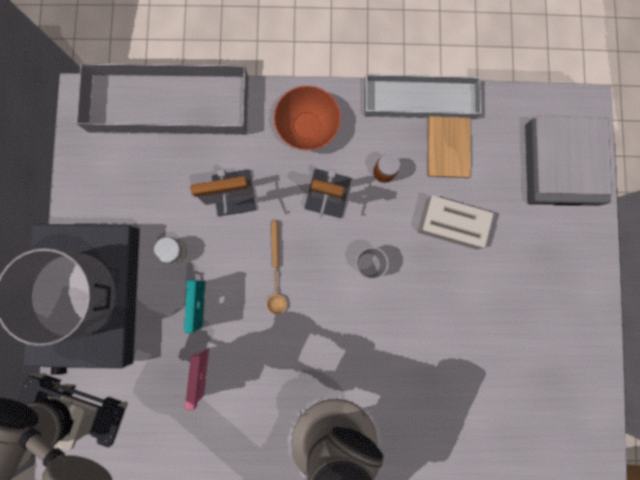

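View pics/wrist0.png

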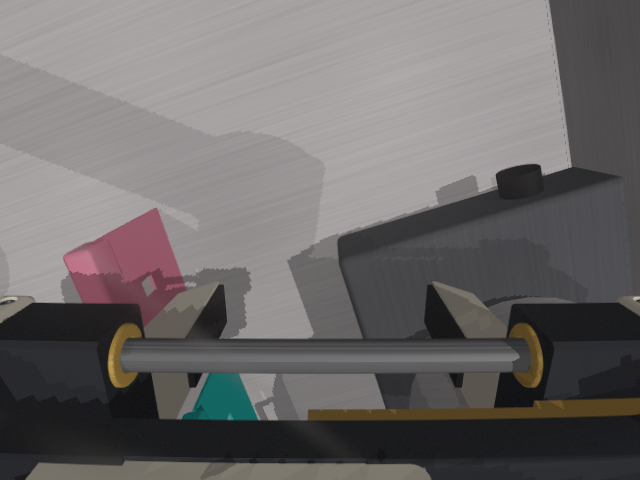

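```bash
cat > h.py <<'E'
import cv2,numpy as np
from cell import robot
np.set_printoptions(precision=4,suppress=True)
def cal(n):
    c=robot.calibration(n); return np.array(c["intrinsics"],float),np.array(c["D"],float),np.array(c["pose"],float)
def rays(c,uv):
    K,D,T=c; u=cv2.undistortPoints(np.array(uv,float).reshape(-1,1,2),K,D).reshape(-1,2)
    d=np.c_[u,np.ones(len(u))]@T[:3,:3].T; return T[:3,3],d
def plane(c,uv,z):
    o,d=rays(c,uv); return o+d*((z-o[2])/d[:,2])[:,None]
def tri(c1,p1,c2,p2):
    o1,d1=rays(c1,[p1]);o2,d2=rays(c2,[p2]);d1=d1[0];d2=d2[0]
    s=np.linalg.lstsq(np.c_[d1,-d2],o2-o1,rcond=None)[0]
    a=o1+s[0]*d1;b=o2+s[1]*d2; return (a+b)/2,np.linalg.norm(a-b)
def proj(c,P):
    K,D,T=c; Ti=np.linalg.inv(T); rv=cv2.Rodrigues(Ti[:3,:3])[0]
    return cv2.projectPoints(np.array(P,float).reshape(-1,1,3),rv,Ti[:3,3],K,D)[0].reshape(-1,2)
E
python3 - <<'E'
import cv2
t=cv2.imread('pics/top0.png'); s=cv2.imread('pics/side0.png')
cv2.imwrite('pics/topc.png',cv2.resize(t[150:230,170:370],None,fx=4,fy=4,interpolation=cv2.INTER_CUBIC))
cv2.imwrite('pics/topcad.png',cv2.resize(t[180:260,400:520],None,fx=6,fy=6,interpolation=cv2.INTER_CUBIC))
cv2.imwrite('pics/sidec.png',cv2.resize(s[145:315,300:430],None,fx=3.5,fy=3.5,interpolation=cv2.INTER_CUBIC))
cv2.imwrite('pics/sidecad.png',cv2.resize(s[340:450,350:450],None,fx=5,fy=5,interpolation=cv2.INTER_CUBIC))
E
```

```text
(no output)
```

View pics/topc.png

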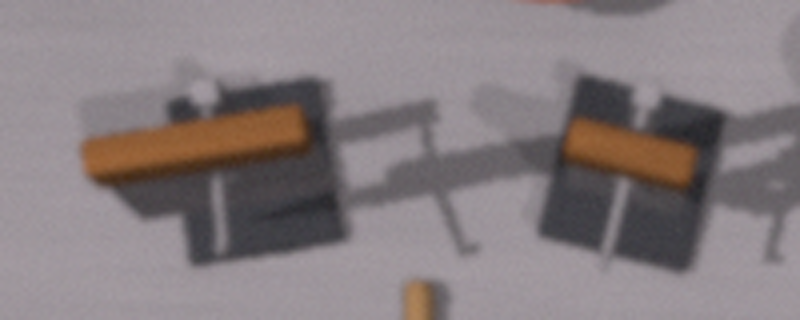

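View pics/sidec.png

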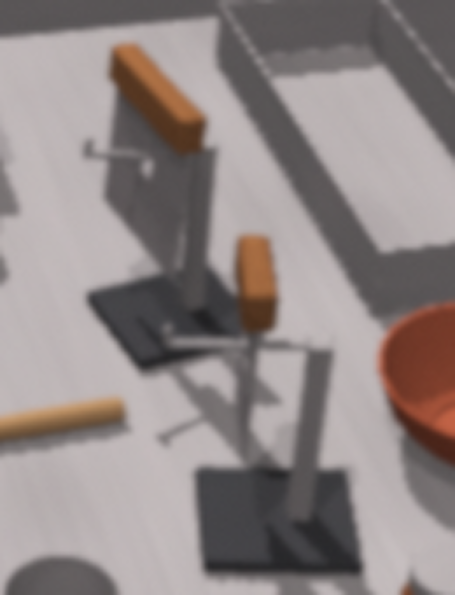

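View pics/topcad.png

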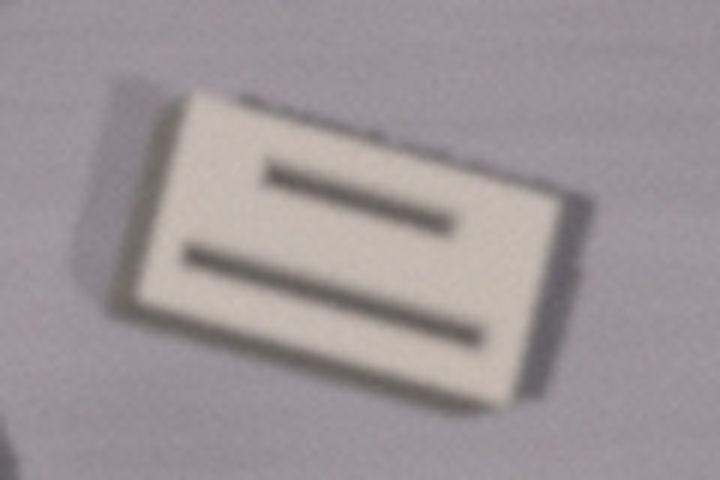

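View pics/sidecad.png

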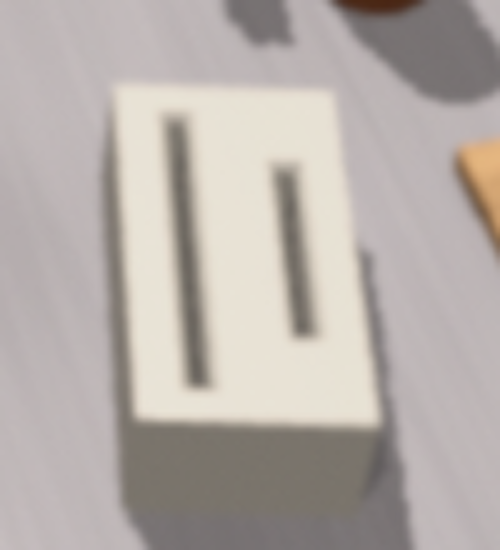

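```bash
python3 - <<'E'
from h import *
t=cv2.imread('pics/top0.png');s=cv2.imread('pics/side0.png')
T=cal('top');S=cal('side')
for n,im,roi,c in(('top',t,(170,160,90,50),T),('topN',t,(300,170,60,30),T),('side',s,(320,140,45,60),S)):
    x,y,w,h=roi; hsv=cv2.cvtColor(im[y:y+h,x:x+w],cv2.COLOR_BGR2HSV)
    m=cv2.inRange(hsv,(5,120,60),(20,255,255))
    M=cv2.moments(m,True); cx,cy=M['m10']/M['m00']+x,M['m01']/M['m00']+y
    cs=max(cv2.findContours(m,0,2)[0],key=cv2.contourArea); r=cv2.minAreaRect(cs); b=cv2.boxPoints(r)+[x,y]
    print(n,M['m00'],cx,cy,r[1:],b.tolist())
    if n!='side':
        P=plane(c,b,.222);print(P,[np.linalg.norm(P[i]-P[(i+1)%4]) for i in(0,1)],P.mean(0))
    if n=='top': pt=(cx,cy)
    if n=='side': print('tri',tri(T,pt,S,(cx,cy)))
# caddy slot ends (crop coords)
sl=np.array([[185,252],[482,338]])/6+[400,180]
P=plane(T,sl,.06);d=P[1]-P[0];print('slot top',P,np.linalg.norm(d),P.mean(0),np.degrees(np.arctan2(d[1],d[0])))
sl=np.array([[175,117],[200,387]])/5+[350,340]
P=plane(S,sl,.06);d=P[1]-P[0];print('slot side',P,np.linalg.norm(d),P.mean(0),np.degrees(np.arctan2(d[1],d[0])))
cc=np.array([[192,92],[562,200],[512,405],[135,300]])/6+[400,180]
P=plane(T,cc,.06);print('cad',P,[np.linalg.norm(P[i]-P[(i+1)%4]) for i in range(4)],P.mean(0))
cc=np.array([[115,87],[333,92],[380,427],[133,417]])/5+[350,340]
P=plane(S,cc,.06);print('cadside',P,[np.linalg.norm(P[i]-P[(i+1)%4]) for i in range(4)],P.mean(0))
# peg
tip=(np.array([217,248])/4+[170,150],np.array([88,142])/3.5+[300,145])
print('tiptop',tri(T,tip[0],S,tip[1]))
post=np.array([[205,92]])/4+[170,150];print('post',plane(T,post,.164))
base=np.array([[168,100],[326,80],[347,238],[192,264]])/4+[170,150]
P=plane(T,base,.012);print('base',P,[np.linalg.norm(P[i]-P[(i+1)%4]) for i in range(4)],P.mean(0))
E
```

```text
top 634.0 219.4069400630915 185.88170347003154 ((12.001126289367676, 56.060054779052734), 80.53767395019531) [[190.2702751159668, 184.62162590026855], [245.56757354736328, 175.40540504455566], [247.54054260253906, 187.24324226379395], [192.24324798583984, 196.45946502685547]]
[[0.601  0.3233 0.222 ]
 [0.6227 0.2066 0.222 ]
 [0.5972 0.2017 0.222 ]
 [0.5756 0.3181 0.222 ]] [np.float64(0.11874882914811273), np.float64(0.02597360667592234)] [0.5991 0.2624 0.222 ]
topN 354.0 327.1214689265537 187.92937853107344 ((32.49977493286133, 11.399173736572266), 14.03624439239502) [[309.8823537826538, 189.4705867767334], [312.6470594406128, 178.41176414489746], [344.1764717102051, 186.2941188812256], [341.4117660522461, 197.35294151306152]]
[[ 0.5945  0.0694  0.222 ]
 [ 0.6185  0.0639  0.222 ]
 [ 0.6026 -0.0034  0.222 ]
 [ 0.5786  0.0023  0.222 ]] [np.float64(0.024618520996851353), np.float64(0.06914299550687165)] [0.5985 0.033  0.222 ]
side 364.0 344.57142857142856 172.98901098901098 ((35.47374725341797, 11.44461441040039), 46.84760665893555) [[327.91060161590576, 163.77131271362305], [336.2598762
[... 656 characters left out ...]
), np.float64(0.0906637469899453)] [ 0.5541 -0.2994  0.06  ]
cadside [[ 0.5329 -0.2128  0.06  ]
 [ 0.6195 -0.2354  0.06  ]
 [ 0.5768 -0.3895  0.06  ]
 [ 0.4898 -0.3644  0.06  ]] [np.float64(0.08942888569525823), np.float64(0.15985210284142756), np.float64(0.09055222019223493), np.float64(0.15759823890137684)] [ 0.5548 -0.3006  0.06  ]
tiptop (array([0.5497, 0.257 , 0.1819]), np.float64(0.00020505314169614388))
post [[0.6411 0.2701 0.164 ]]
base [[0.6723 0.3244 0.012 ]
 [0.687  0.2226 0.012 ]
 [0.5837 0.2063 0.012 ]
 [0.5654 0.3052 0.012 ]] [np.float64(0.10288625719225346), np.float64(0.10454812181238068), np.float64(0.10063372672682365), np.float64(0.1085777029417182)] [0.6271 0.2646 0.012 ]
```

The look-alikes are: brown bar at top (218,186), 119 mm long, which is the wide scraper; brown bar at (327,188), 69 mm long, which is the narrow one; turquoise at (194,306); and pink at (197,380). Only the first fits. The enlarged crop confirms it is the wide brown bar hanging on a stand. The handle centre triangulates to (0.602, 0.264, 0.209), where 0.210 was expected. The slot comes out 128 mm long at (0.535, -0.294). I'll lift and turn first.

```bash
python3 -m crank '{"xyz":[[0,-3,0],[0,-3,0],[0,-3,0],[0,-3,0],[0,0,0],[0,0,0],[0,0,0],[0,0,0],[0,0,0],[0,0,0],[0,0,0],[0,0,0],[0,0,0]],"roll":[0,0,0,0,8,8,8,8,8,8,8,7.5,0]}' -1; python3 - <<'E'
from h import *
from scipy.spatial.transform import Rotation as R
o=robot.observe();r=R.from_euler('xyz',o['tool_rot']);p=o['tool_pos']
print(o['time'],p,np.degrees(o['tool_rot']),o['qpos'])
print(r.inv().apply(np.array([.601,.2635,.30])-p)*100)
E
```

```text
time: 1.45
tool_pos: [0.1575, 0.5007, 0.3127]
tool_rot: [-1.571, -0.0, -1.414]
contact_force: [0.2, -0.5, 0.1]
opening: 0.0918
1.45 [0.1575 0.5007 0.3127] [-90.018   -0.0273 -81.0282] [ 1.12    0.2796  1.287  -0.      1.5755  0.9634]
[30.3454  1.2752 40.1092]
```

```bash
python3 -m crank '{"xyz":[[2.5,0,3.3],[2.5,0,3.3],[2.5,0,3.3],[2.5,0,3.3],[2.5,0,3.3],[2.5,0,3.3],[2.5,0,3.3],[2.5,0,3.3],[2.5,0,3.3],[2.5,0,3.3],[2.5,0.5,3.3],[2.5,0.5,3.3],[0.3,0,0.5],[0,0,0],[0,0,0],[0,0,0]],"roll":[0,0,0,0,0,0,0,0,0,0,0,0,0,0,0,0]}' -1; python3 - <<'E'
from h import *
from scipy.spatial.transform import Rotation as R
o=robot.observe();r=R.from_euler('xyz',o['tool_rot']);p=o['tool_pos']
print(o['time'],p,np.degrees(o['tool_rot']),o['qpos'])
print(r.inv().apply(np.array([.601,.2635,.19])-p)*100)
print(cal('wrist')[2])
for n in('wrist','side'): cv2.imwrite(f'pics/{n}1.png',robot.read_camera(n)[:,:,::-1])
E
```

```text
time: 3.05
tool_pos: [0.6001, 0.2657, 0.3039]
tool_rot: [-1.57, 0.0, -1.41]
contact_force: [-0.8, 0.2, 0.5]
opening: 0.092
3.05 [0.6001 0.2657 0.3039] [-89.954    0.0276 -80.814 ] [0.3    0.5604 0.878  0.0004 1.7023 0.1397]
[ 0.2395 11.3885  0.0476]
[[ 0.9872  0.1517  0.0487  0.5871]
 [ 0.1593 -0.942  -0.2955  0.3452]
 [ 0.001   0.2995 -0.9541  0.4965]
 [ 0.      0.      0.      1.    ]]
```

View pics/wrist1.png

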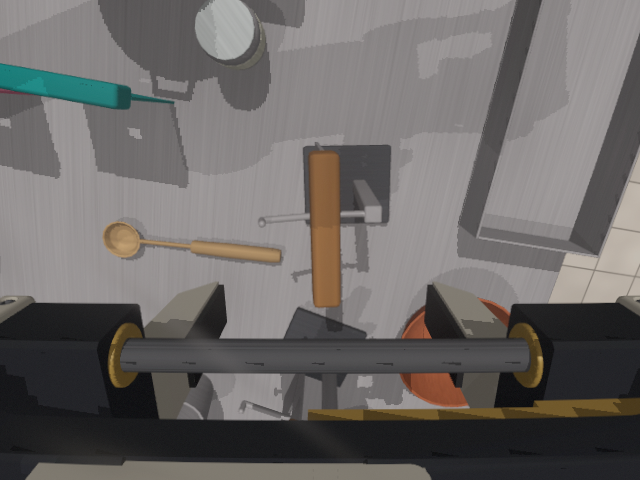

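View pics/side1.png

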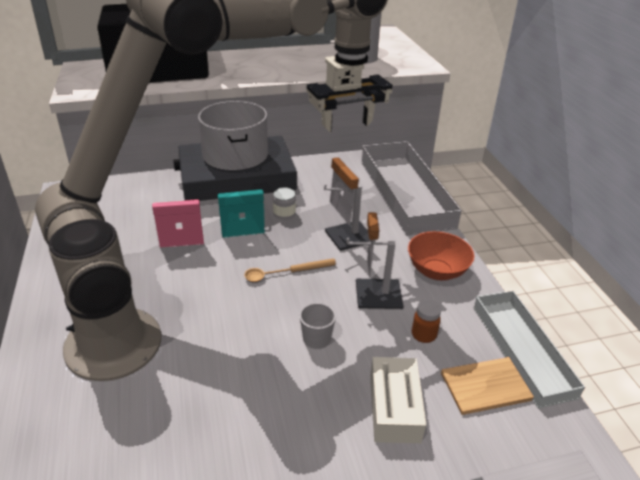

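Wrist view: wide handle spans (325,152) to (327,306), peg tip at (262,221), post top at (373,212). It is sharper than the top view, so I'll measure here.

```bash
python3 - <<'E'
from h import *
im=cv2.imread('pics/wrist1.png')
cv2.imwrite('pics/w1c.png',cv2.resize(im[135:315,240:400],None,fx=3.3,fy=3.3,interpolation=cv2.INTER_CUBIC))
W=cal('wrist')
hsv=cv2.cvtColor(im,cv2.COLOR_BGR2HSV);m=cv2.inRange(hsv,(5,120,60),(20,255,255));m[:, :300]=0;m[:,350:]=0;m[310:]=0
c=max(cv2.findContours(m,0,2)[0],key=cv2.contourArea);r=cv2.minAreaRect(c);b=cv2.boxPoints(r);print(b.tolist())
P=plane(W,b,.225);print(P,P.mean(0))
for i in(0,1):
  d=P[(i+1)%4]-P[i];print(np.linalg.norm(d),np.degrees(np.arctan2(d[1],d[0])))
E
```

```text
[[308.4443054199219, 151.10595703125], [337.8470153808594, 150.42218017578125], [341.4610900878906, 305.82647705078125], [312.0583801269531, 306.51025390625]]
[[0.5797 0.321  0.225 ]
 [0.5998 0.3247 0.225 ]
 [0.6228 0.207  0.225 ]
 [0.6    0.2027 0.225 ]] [0.6006 0.2639 0.225 ]
0.020447741953527384 10.439502170384305
0.12001789103368501 -78.92898293973406
```

View pics/w1c.png

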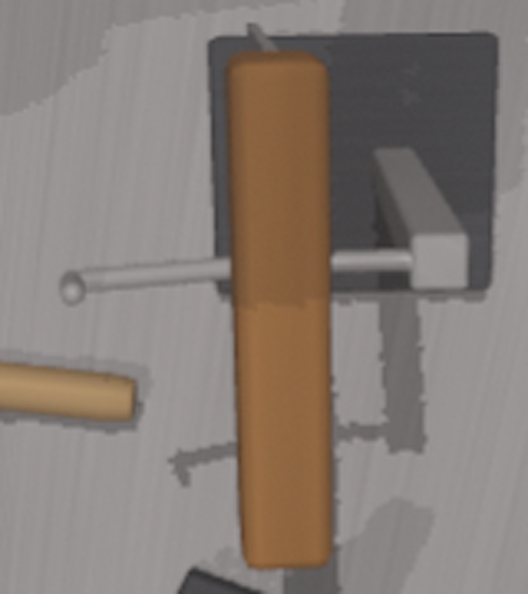

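```bash
python3 - <<'E'
from h import *
W=cal('wrist');S=cal('side');T=cal('top')
w=lambda x,y:(x/3.3+240,y/3.3+135)
P=plane(W,[w(210,38),w(497,33),w(489,290)],.012);print('base',P)
for a,b in((0,1),(1,2)):
  d=P[b]-P[a];print(np.linalg.norm(d),np.degrees(np.arctan2(d[1],d[0])))
c0=(P[0]+P[2])/2;print('basec',c0)
for z in(.164,.176):
  q=plane(W,[w(440,260)],z)[0];print('post',z,q)
# tip top
s=lambda x,y:(x/3.5+300,y/3.5+145)
print('tip W/S',tri(W,w(72,288),S,s(88,143)))
print('tip W/T',tri(W,w(72,288),T,(217/4+170,248/4+150)))
# near-bend peg & tip base : peg axis, vertical plane through peg from post with yaw
E
```

```text
base [[0.5671 0.3067 0.012 ]
 [0.673  0.3258 0.012 ]
 [0.6906 0.2274 0.012 ]]
0.10759651453039078 10.177364192580592
0.09986951694994621 -79.85701382591837
basec [0.6289 0.2671 0.012 ]
post 0.164 [0.6433 0.2705 0.164 ]
post 0.176 [0.6413 0.2732 0.176 ]
tip W/S (array([0.5484, 0.2527, 0.1839]), np.float64(0.00041725750932698215))
tip W/T (array([0.5487, 0.255 , 0.1908]), np.float64(0.0009779766756741776))
```

Stand yaw comes to about 10.2°, the post is at (0.643, 0.2705), and the peg tip is about 96 mm out at a height of about 0.184. That means the peg slopes roughly 12° up, to be confirmed by feel. I'm descending onto the handle.

```bash
python3 -m crank '{"xyz":[[0.2,2,0],[0,2,0],[0,2,0],[0,2,0],[0,1.5,0],[0,1,0],[0,0.5,0],[0,0.35,0],[0,0,0],[0,0,0]],"roll":[-1,0,0,0,0,0,0,0,0,0]}' -1; python3 - <<'E'
from h import *
o=robot.observe();print(o['time'],o['tool_pos'],np.degrees(o['tool_rot']),o['contact_force'])
cv2.imwrite('pics/w2.png',robot.read_camera('wrist')[:,:,::-1])
E
```

```text
time: 4.15
tool_pos: [0.6018, 0.2627, 0.1903]
tool_rot: [-1.57, 0.0, -1.396]
contact_force: [-0.7, -0.1, 0.4]
opening: 0.0918
4.15 [0.6018 0.2627 0.1903] [-89.9296   0.0114 -79.9578] [-0.6716 -0.1376  0.3609]
```

View pics/w2.png

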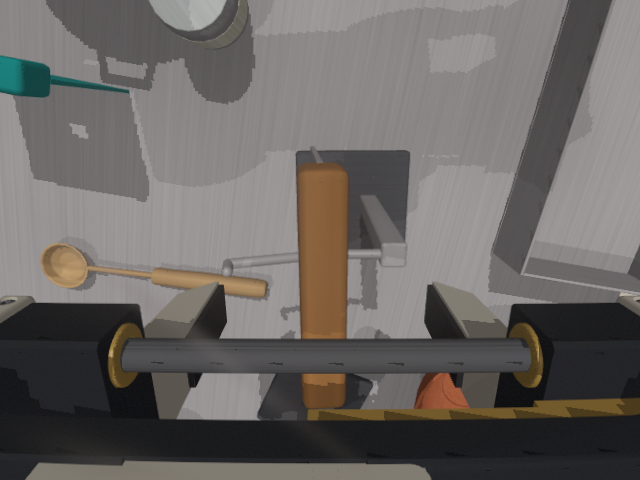

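The handle (columns 300-347) sits midway between the fingers, so I'll close lightly.

```bash
python3 -m crank '{"xyz":[[0,0,0],[0,0,0],[0,0,0],[0,0,0],[0,0,0],[0,0,0],[0,0,0],[0,0,0]],"roll":[0,0,0,0,0,0,0,0]}' 1 15; python3 - <<'E'
from h import *
o=robot.observe();print(o['time'],o['tool_pos'],np.degrees(o['tool_rot']),o['contact_force'],o['opening'])
E
python3 -m crank '{"xyz":[[0,0,0],[0,0,0],[0,0,0],[0,0,0]],"roll":[0,0,0,0]}'
```

```text
time: 5.0
tool_pos: [0.6015, 0.2626, 0.1895]
tool_rot: [-1.571, 0.0, -1.396]
contact_force: [-0.2, -0.3, -0.1]
opening: 0.0325
5.0 [0.6015 0.2626 0.1895] [-89.9973   0.004  -79.9635] [-0.2068 -0.3373 -0.1247] 0.03252424613645584
time: 5.4
tool_pos: [0.6014, 0.2626, 0.1895]
tool_rot: [-1.571, 0.0, -1.396]
contact_force: [-0.3, -1.0, -0.0]
opening: 0.0216
```

```bash
python3 -m crank '{"xyz":[[0,-0.1,0],[0,-0.1,0],[0,-0.1,0],[0,-0.1,0],[0,-0.1,0],[0,-0.1,0],[0,-0.1,0],[0,0,0],[0,0,0],[0,0,0]],"roll":[0,0,0,0,0,0,0,0,0,0]}'; python3 -m crank '{"xyz":[[0,0,0],[0,0,0]],"roll":[0,0]}'
```

```text
time: 6.4
tool_pos: [0.6014, 0.2626, 0.1965]
tool_rot: [-1.571, 0.0, -1.396]
contact_force: [0.6, -0.0, -2.5]
opening: 0.0214
time: 6.6
tool_pos: [0.6015, 0.2626, 0.1965]
tool_rot: [-1.571, 0.0, -1.396]
contact_force: [-0.4, -0.5, -1.3]
opening: 0.0216
```

```bash
python3 -m crank '{"xyz":[[0,-0.04,-0.2],[0,-0.04,-0.2],[0,-0.04,-0.2],[0,-0.04,-0.2],[0,-0.04,-0.2],[0,-0.04,-0.2],[0,-0.04,-0.2],[0,-0.04,-0.2],[0,-0.04,-0.2],[0,0,0],[0,0,0]],"roll":[0,0,0,0,0,0,0,0,0,0,0]}'; python3 -m crank '{"xyz":[[0,0,0],[0,0,0]],"roll":[0,0]}';python3 -m crank '{"xyz":[[0,-0.1,0],[0,-0.1,0],[0,-0.1,0],[0,0,0]],"roll":[0,0,0,0]}'; python3 -m crank '{"xyz":[[0,-0.05,0],[0,0,0]],"roll":[0,0]}'; python3 -m crank '{"xyz":[[0,-0.05,0],[0,0,0]],"roll":[0,0]}'
```

```text
time: 7.7
tool_pos: [0.5838, 0.2595, 0.2002]
tool_rot: [-1.571, 0.0, -1.396]
contact_force: [1.2, -0.8, -2.0]
opening: 0.0214
time: 7.9
tool_pos: [0.5838, 0.2594, 0.2001]
tool_rot: [-1.571, 0.0, -1.396]
contact_force: [0.5, 0.5, -1.4]
opening: 0.0213
time: 8.3
tool_pos: [0.5838, 0.2595, 0.2034]
tool_rot: [-1.57, 0.0, -1.396]
contact_force: [0.8, -0.3, -1.7]
opening: 0.0213
time: 8.5
tool_pos: [0.5838, 0.2595, 0.2037]
tool_rot: [-1.571, 0.0, -1.396]
contact_force: [-0.6, 0.1, -2.7]
opening: 0.0218
time: 8.7
tool_pos: [0.5838, 0.2595, 0.2042]
tool_rot: [-1.571, 0.0, -1.396]
contact_force: [-0.6, -0.4, -3.0]
opening: 0.0214
```

```bash
for i in 1; do :; done; python3 -m crank '{"xyz":[[0,-0.05,0],[0,-0.05,0],[0,0,0]],"roll":[0,0,0]}'; python3 -m crank '{"xyz":[[0,-0.04,0],[0,0,0]],"roll":[0,0]}'; python3 -m crank '{"xyz":[[0,-0.04,0],[0,0,0]],"roll":[0,0]}'; python3 -m crank '{"xyz":[[0,-0.04,0],[0,0,0]],"roll":[0,0]}'
```

```text
time: 9.0
tool_pos: [0.5838, 0.2595, 0.2053]
tool_rot: [-1.571, 0.0, -1.396]
contact_force: [0.8, -0.8, -2.3]
opening: 0.0215
time: 9.2
tool_pos: [0.5838, 0.2595, 0.2056]
tool_rot: [-1.571, 0.0, -1.396]
contact_force: [-1.2, 0.1, -1.5]
opening: 0.0216
time: 9.4
tool_pos: [0.5838, 0.2595, 0.206]
tool_rot: [-1.571, 0.0, -1.396]
contact_force: [0.8, -0.8, -2.2]
opening: 0.0215
time: 9.6
tool_pos: [0.5838, 0.2595, 0.2064]
tool_rot: [-1.571, 0.0, -1.396]
contact_force: [0.1, -0.5, -1.3]
opening: 0.0216
```

```bash
python3 -m crank '{"xyz":[[0,-0.04,0],[0,0,0]],"roll":[0,0]}'; python3 -m crank '{"xyz":[[0,-0.04,0],[0,0,0]],"roll":[0,0]}'
```

```text
time: 9.8
tool_pos: [0.5838, 0.2594, 0.2068]
tool_rot: [-1.571, 0.0, -1.396]
contact_force: [-0.9, 0.8, -2.9]
opening: 0.0216
time: 10.0
tool_pos: [0.5838, 0.2594, 0.2072]
tool_rot: [-1.571, 0.0, -1.396]
contact_force: [-0.3, 0.6, -2.5]
opening: 0.0216
```

```bash
python3 -m crank '{"xyz":[[0,-0.04,0],[0,0,0]],"roll":[0,0]}'; python3 -m crank '{"xyz":[[0,-0.04,0],[0,0,0]],"roll":[0,0]}'
```

```text
time: 10.2
tool_pos: [0.5838, 0.2594, 0.2076]
tool_rot: [-1.571, 0.0, -1.396]
contact_force: [0.7, 1.0, -2.2]
opening: 0.0217
time: 10.4
tool_pos: [0.5838, 0.2595, 0.208]
tool_rot: [-1.571, 0.0, -1.396]
contact_force: [0.3, -0.5, -3.0]
opening: 0.0215
```

```bash
python3 -m crank '{"xyz":[[0,0,0]],"roll":[0]}';python3 -m crank '{"xyz":[[0,0,0]],"roll":[0]}'
```

```text
time: 10.5
tool_pos: [0.5838, 0.2595, 0.2079]
tool_rot: [-1.571, 0.0, -1.396]
contact_force: [-0.8, -0.4, -2.3]
opening: 0.0213
time: 10.6
tool_pos: [0.5837, 0.2594, 0.2079]
tool_rot: [-1.571, 0.0, -1.396]
contact_force: [-0.1, 0.7, -1.7]
opening: 0.0217
```

```bash
python3 -m crank '{"xyz":[[0,-0.04,0],[0,0,0]],"roll":[0,0]}'; python3 -m crank '{"xyz":[[0,-0.04,0],[0,0,0]],"roll":[0,0]}'
```

```text
time: 10.8
tool_pos: [0.5837, 0.2595, 0.2084]
tool_rot: [-1.571, 0.0, -1.396]
contact_force: [-0.2, 0.2, -2.1]
opening: 0.0215
time: 11.0
tool_pos: [0.5837, 0.2595, 0.2088]
tool_rot: [-1.571, 0.0, -1.396]
contact_force: [0.7, -0.6, -2.1]
opening: 0.0214
```

```bash
python3 -m crank '{"xyz":[[0,-0.04,0],[0,0,0]],"roll":[0,0]}'
```

```text
time: 11.2
tool_pos: [0.5837, 0.2594, 0.209]
tool_rot: [-1.571, 0.0, -1.396]
contact_force: [-0.4, 0.2, -2.8]
opening: 0.0216
```

```bash
python3 -m crank '{"xyz":[[0,-0.04,0],[0,0,0]],"roll":[0,0]}'
```

```text
time: 11.4
tool_pos: [0.5836, 0.2594, 0.2093]
tool_rot: [-1.571, 0.0, -1.396]
contact_force: [0.4, 0.2, -3.8]
opening: 0.0213
```

```bash
python3 -m crank '{"xyz":[[0,-0.03,0],[0,0,0]],"roll":[0,0]}'
```

```text
time: 11.6
tool_pos: [0.5836, 0.2594, 0.2094]
tool_rot: [-1.571, 0.0, -1.396]
contact_force: [0.1, 0.2, -6.2]
opening: 0.0217
```

Touch at tool z of about 0.2090, 18 mm out from the start. I'll back off 3 mm, follow the slope out by 24 mm and touch again.

```bash
python3 -m crank '{"xyz":[[0,0.15,0],[0,0.15,0],[0,-0.05,-0.2],[0,-0.05,-0.2],[0,-0.05,-0.2],[0,-0.05,-0.2],[0,-0.05,-0.2],[0,-0.05,-0.2],[0,-0.05,-0.2],[0,-0.05,-0.2],[0,0,0],[0,0,0]],"roll":[0,0,0,0,0,0,0,0,0,0,0,0]}'
```

```text
time: 12.8
tool_pos: [0.568, 0.2567, 0.2109]
tool_rot: [-1.571, 0.0, -1.396]
contact_force: [0.4, 0.4, -3.4]
opening: 0.0214
```

```bash
python3 -m crank '{"xyz":[[0,-0.05,-0.2],[0,-0.05,-0.2],[0,-0.05,-0.2],[0,-0.05,-0.2],[0,0,0],[0,0,0]],"roll":[0,0,0,0,0,0]}'
```

```text
time: 13.4
tool_pos: [0.5601, 0.2553, 0.2129]
tool_rot: [-1.571, 0.0, -1.396]
contact_force: [-0.5, 0.1, -1.9]
opening: 0.0219
```

```bash
python3 -m crank '{"xyz":[[0,-0.05,0],[0,0,0]],"roll":[0,0]}'
```

```text
time: 13.6
tool_pos: [0.5602, 0.2553, 0.2134]
tool_rot: [-1.571, 0.0, -1.396]
contact_force: [-0.6, -0.2, -1.3]
opening: 0.0211
```

```bash
python3 -m crank '{"xyz":[[0,-0.05,0],[0,0,0]],"roll":[0,0]}'
```

```text
time: 13.8
tool_pos: [0.5602, 0.2553, 0.2139]
tool_rot: [-1.571, 0.0, -1.396]
contact_force: [0.8, 0.0, -2.6]
opening: 0.0218
```

```bash
python3 -m crank '{"xyz":[[0,-0.04,0],[0,0,0]],"roll":[0,0]}'
```

```text
time: 14.0
tool_pos: [0.5601, 0.2553, 0.2143]
tool_rot: [-1.571, 0.0, -1.396]
contact_force: [-0.4, -0.3, -1.5]
opening: 0.0214
```

```bash
python3 -m crank '{"xyz":[[0,-0.04,0],[0,0,0]],"roll":[0,0]}'
```

```text
time: 14.2
tool_pos: [0.5601, 0.2553, 0.2147]
tool_rot: [-1.571, 0.0, -1.396]
contact_force: [0.1, 1.5, -1.8]
opening: 0.0215
```

```bash
python3 -m crank '{"xyz":[[0,-0.03,0],[0,0,0]],"roll":[0,0]}'
```

```text
time: 14.4
tool_pos: [0.5601, 0.2553, 0.215]
tool_rot: [-1.571, 0.0, -1.396]
contact_force: [0.6, 0.4, -2.6]
opening: 0.0216
```

```bash
python3 -m crank '{"xyz":[[0,-0.03,0],[0,0,0]],"roll":[0,0]}'
```

```text
time: 14.6
tool_pos: [0.5601, 0.2553, 0.2153]
tool_rot: [-1.571, 0.0, -1.396]
contact_force: [0.0, -0.2, -2.0]
opening: 0.0216
```

```bash
python3 -m crank '{"xyz":[[0,-0.03,0],[0,0,0]],"roll":[0,0]}'
```

```text
time: 14.8
tool_pos: [0.5601, 0.2553, 0.2156]
tool_rot: [-1.571, 0.0, -1.396]
contact_force: [-0.6, 0.2, -0.6]
opening: 0.0214
```

```bash
python3 -m crank '{"xyz":[[0,0,0]],"roll":[0]}'
```

```text
time: 14.9
tool_pos: [0.5601, 0.2553, 0.2155]
tool_rot: [-1.571, 0.0, -1.396]
contact_force: [-0.7, -0.2, -1.6]
opening: 0.0213
```

```bash
python3 -m crank '{"xyz":[[0,-0.04,0],[0,0,0]],"roll":[0,0]}'
```

```text
time: 15.1
tool_pos: [0.5601, 0.2553, 0.2159]
tool_rot: [-1.571, 0.0, -1.396]
contact_force: [-0.4, -0.2, -2.2]
opening: 0.0216
```

```bash
python3 -m crank '{"xyz":[[0,-0.04,0],[0,0,0]],"roll":[0,0]}'
```

```text
time: 15.3
tool_pos: [0.56, 0.2552, 0.2161]
tool_rot: [-1.571, -0.0, -1.396]
contact_force: [-0.4, 0.1, -3.5]
opening: 0.0213
```

```bash
python3 -m crank '{"xyz":[[0,-0.04,0],[0,0,0]],"roll":[0,0]}'
```

```text
time: 15.5
tool_pos: [0.5599, 0.2552, 0.2163]
tool_rot: [-1.572, -0.0, -1.396]
contact_force: [-0.2, 0.2, -6.3]
opening: 0.0216
```

```bash
python3 -m crank '{"xyz":[[0,-0.03,0],[0,0,0]],"roll":[0,0]}'
```

```text
time: 15.7
tool_pos: [0.5599, 0.2552, 0.2164]
tool_rot: [-1.572, -0.0, -1.396]
contact_force: [0.4, -0.0, -8.4]
opening: 0.0212
```

Second touch at about 0.2160, so the slope is about 0.292 (16.3° up). I'll back off to 0.2 mm of slack and slide out along that slope.

```bash
python3 -m crank '{"xyz":[[0,0.065,0],[0,0.065,0],[0,-0.029,-0.1],[0,-0.029,-0.1],[0,-0.029,-0.1],[0,0,0]],"roll":[0,0,0,0,0,0]}'
```

```text
time: 16.3
tool_pos: [0.5571, 0.2548, 0.2169]
tool_rot: [-1.57, 0.0, -1.396]
contact_force: [0.4, -0.4, -4.4]
opening: 0.0215
```

```bash
python3 -m crank '{"xyz":[[0,-0.029,-0.1],[0,-0.015,-0.05],[0,0,0]],"roll":[0,0,0]}'; python3 -m crank '{"xyz":[[0,0,0]],"roll":[0]}'
```

```text
time: 16.6
tool_pos: [0.5556, 0.2545, 0.2172]
tool_rot: [-1.571, 0.0, -1.396]
contact_force: [1.1, -0.5, -3.7]
opening: 0.0211
time: 16.7
tool_pos: [0.5557, 0.2545, 0.2172]
tool_rot: [-1.571, 0.0, -1.396]
contact_force: [-0.4, -1.0, -3.5]
opening: 0.0218
```

```bash
python3 -m crank '{"xyz":[[0,-0.015,-0.05],[0,-0.014,-0.05],[0,0,0]],"roll":[0,0,0]}'
```

```text
time: 17.0
tool_pos: [0.5547, 0.2543, 0.2174]
tool_rot: [-1.571, 0.0, -1.396]
contact_force: [0.5, -0.3, -3.4]
opening: 0.0217
```

```bash
python3 -m crank '{"xyz":[[0,-0.015,-0.05],[0,-0.014,-0.05],[0,0,0]],"roll":[0,0,0]}'
```

```text
time: 17.3
tool_pos: [0.5536, 0.2541, 0.2177]
tool_rot: [-1.571, 0.0, -1.396]
contact_force: [0.4, -0.2, -3.3]
opening: 0.0216
```

```bash
python3 -m crank '{"xyz":[[0,-0.015,-0.05],[0,-0.014,-0.05],[0,0,0]],"roll":[0,0,0]}'
```

```text
time: 17.6
tool_pos: [0.5527, 0.254, 0.218]
tool_rot: [-1.571, 0.0, -1.396]
contact_force: [0.5, 0.2, -2.5]
opening: 0.0214
```

```bash
python3 -m crank '{"xyz":[[0,-0.017,-0.05],[0,-0.016,-0.05],[0,0,0]],"roll":[0,0,0]}'
```

```text
time: 17.9
tool_pos: [0.5517, 0.2538, 0.2183]
tool_rot: [-1.571, 0.0, -1.396]
contact_force: [0.2, 0.9, -2.5]
opening: 0.0212
```

```bash
python3 -m crank '{"xyz":[[0,-0.015,-0.05],[0,-0.014,-0.05],[0,0,0]],"roll":[0,0,0]}'
```

```text
time: 18.2
tool_pos: [0.5507, 0.2536, 0.2185]
tool_rot: [-1.571, 0.0, -1.396]
contact_force: [1.7, -0.5, -3.5]
opening: 0.0218
```

```bash
python3 -m crank '{"xyz":[[0,-0.015,-0.05],[0,-0.014,-0.05],[0,0,0]],"roll":[0,0,0]}'
```

```text
time: 18.5
tool_pos: [0.5496, 0.2534, 0.2189]
tool_rot: [-1.571, 0.0, -1.396]
contact_force: [-0.1, -0.7, -2.9]
opening: 0.0215
```

```bash
python3 -m crank '{"xyz":[[0,-0.015,-0.05],[0,-0.014,-0.05],[0,0,0]],"roll":[0,0,0]}'
```

```text
time: 18.8
tool_pos: [0.5487, 0.2533, 0.2193]
tool_rot: [-1.571, 0.0, -1.396]
contact_force: [-0.4, -0.2, -2.3]
opening: 0.0213
```

```bash
python3 -m crank '{"xyz":[[0,-0.015,-0.05],[0,-0.014,-0.05],[0,0,0]],"roll":[0,0,0]}'
```

```text
time: 19.1
tool_pos: [0.5478, 0.2531, 0.2195]
tool_rot: [-1.571, 0.0, -1.396]
contact_force: [0.3, 0.8, -1.2]
opening: 0.0213
```

```bash
python3 -m crank '{"xyz":[[0,-0.015,-0.05],[0,-0.01,-0.05],[0,0,0]],"roll":[0,0,0]}'
```

```text
time: 19.4
tool_pos: [0.5468, 0.2529, 0.2197]
tool_rot: [-1.571, 0.0, -1.396]
contact_force: [0.4, -0.3, -1.3]
opening: 0.0211
```

```bash
python3 -m crank '{"xyz":[[0,-0.01,-0.05],[0,-0.01,-0.05],[0,0,0]],"roll":[0,0,0]}'
```

```text
time: 19.7
tool_pos: [0.5458, 0.2527, 0.2199]
tool_rot: [-1.571, 0.0, -1.396]
contact_force: [0.5, 0.7, -1.9]
opening: 0.0215
```

```bash
python3 -m crank '{"xyz":[[0,0,-0.05],[0,0,-0.05],[0,0,0]],"roll":[0,0,0]}'
```

```text
time: 20.0
tool_pos: [0.5448, 0.2526, 0.2199]
tool_rot: [-1.571, 0.0, -1.396]
contact_force: [0.6, 0.4, -2.0]
opening: 0.0219
```

```bash
python3 -m crank '{"xyz":[[0,0,-0.05],[0,0,-0.05],[0,0,-0.05],[0,0,0]],"roll":[0,0,0,0]}'; python3 - <<'E'
from h import *
im=robot.read_camera('wrist')[:,:,::-1]; cv2.imwrite('pics/w3.png',im)
s=robot.read_camera('side')[:,:,::-1]; cv2.imwrite('pics/s3.png',cv2.resize(s[130:260,280:400],None,fx=4.5,fy=4.5,interpolation=cv2.INTER_CUBIC))
E
```

```text
time: 20.4
tool_pos: [0.5433, 0.2523, 0.2199]
tool_rot: [-1.571, 0.0, -1.396]
contact_force: [0.7, -0.3, -1.1]
opening: 0.0215
```

View pics/w3.png

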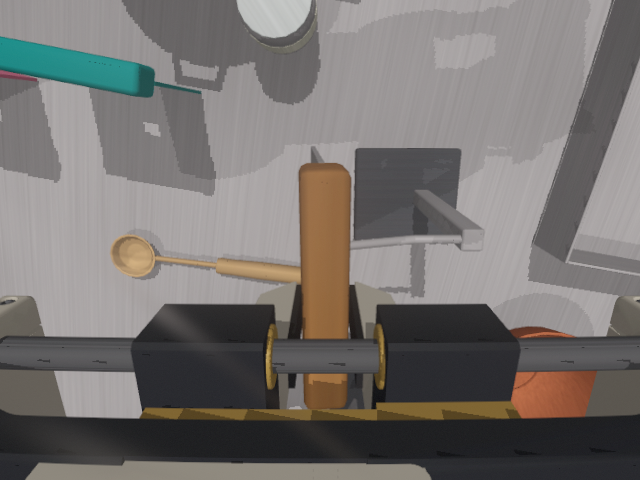

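View pics/s3.png

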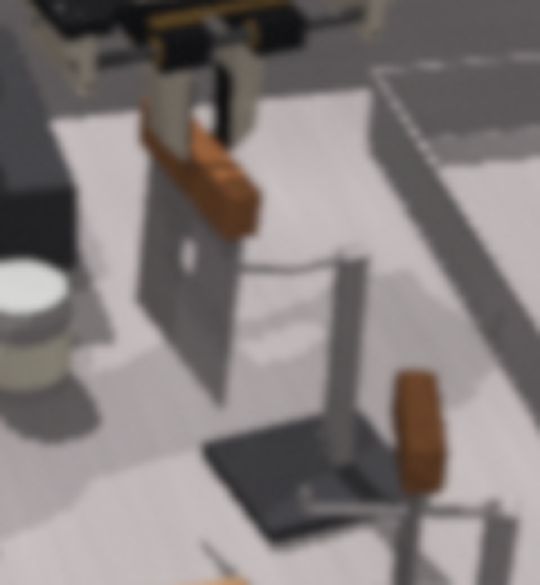

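The side view shows the blade outside the peg, with the hole at crop (187,255) open. I'll keep going straight out at the same level.

```bash
python3 -m crank '{"xyz":[[0,0,-0.1],[0,0,-0.1],[0,0,-0.1],[0,0,0]],"roll":[0,0,0,0]}'; python3 -m crank '{"xyz":[[0,0,-0.3],[0,0,-0.4],[0,0,-0.5],[0,0,-0.8],[0,0,-0.8],[0,0,-0.4],[0,0,0],[0,0,0],[0,0,0]],"roll":[0,0,0,0,0,0,0,0,0]}'; python3 - <<'E'
from h import *
o=robot.observe();print(o['tool_pos'],o['contact_force'])
y=np.radians(10.1);d=o['tool_pos'][:2]-[.6433,.2705];print('x in stand',d@[np.cos(y),np.sin(y)])
s=robot.read_camera('side')[:,:,::-1]; cv2.imwrite('pics/s4.png',cv2.resize(s[130:260,280:400],None,fx=4.5,fy=4.5,interpolation=cv2.INTER_CUBIC))
E
```

```text
time: 20.9
tool_pos: [0.5403, 0.2518, 0.2199]
tool_rot: [-1.571, 0.0, -1.396]
contact_force: [0.3, 0.5, -1.9]
opening: 0.0216
time: 21.8
tool_pos: [0.5091, 0.2462, 0.2198]
tool_rot: [-1.571, 0.0, -1.396]
contact_force: [0.4, -0.1, -1.8]
opening: 0.0216
[0.5091 0.2462 0.2198] [ 0.4065 -0.0953 -1.7942]
x in stand -0.13634319165175923
```

View pics/s4.png

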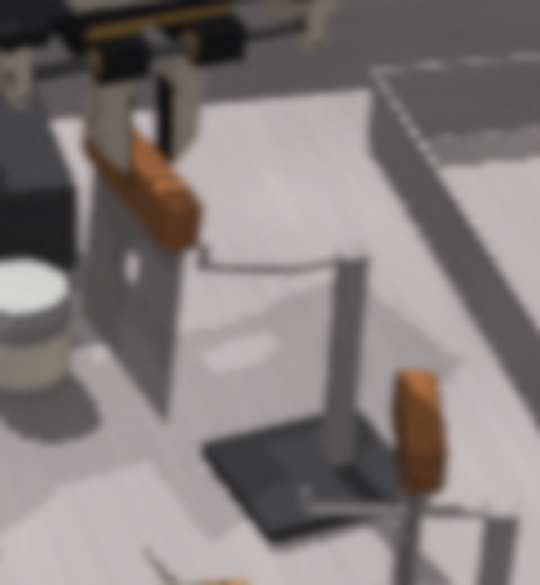

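The scraper is off the peg: tip and hole are plainly separate in the picture, and x in the stand frame is -0.136. I'm lifting and turning to line up with the slot.

```bash
python3 -m crank '{"xyz":[[0,-1,0],[0,-2,0],[0,-3,0],[0,-3,0],[0,-2,0],[0,-1,0],[0,0,0],[0,0,0],[0,0,0],[0,0,0],[0,0,0],[0,0,0],[0,0,0]],"roll":[0,0,0,0,0,0,5,5,5,5,5.2,0,0]}' 1 25; python3 - <<'E'
from h import *
from scipy.spatial.transform import Rotation as R
o=robot.observe();r=R.from_euler('xyz',o['tool_rot']);p=o['tool_pos']
print(o['time'],p,np.degrees(o['tool_rot']),o['qpos'])
print(r.inv().apply(np.array([.5345,-.2942,.34])-p)*100)
E
```

```text
time: 23.15
tool_pos: [0.5088, 0.2461, 0.3395]
tool_rot: [-1.571, -0.0, -1.833]
contact_force: [-0.1, 0.5, -2.5]
opening: 0.0208
23.15 [0.5088 0.2461 0.3395] [ -90.0343   -0.0181 -105.0272] [0.3149 0.3591 1.1042 0.0001 1.679  0.5772]
[51.5217 -0.0394 16.4887]
```

```bash
python3 -m crank '{"xyz":[[1,0,0.3],[2,0,0.6],[3,0,1],[3.5,0,1.1],[3.5,0,1.1],[3.5,0,1.1],[3.5,0,1.1],[3.5,0,1.1],[3.5,0,1.1],[3.5,0,1.1],[3.5,0,1.1],[3.5,0,1.1],[3.5,0,1.1],[3.5,0,1.1],[3,0,1],[2,0,0.7],[1,0,0.5],[0.5,0,0.3],[0,0,0],[0,0,0]],"roll":[0,0,0,0,0,0,0,0,0,0,0,0,0,0,0,0,0,0,0,0]}'; python3 -m crank '{"xyz":[[0,0,0],[0,0,0]],"roll":[0,0]}' ; python3 - <<'E'
from h import *
from scipy.spatial.transform import Rotation as R
o=robot.observe();r=R.from_euler('xyz',o['tool_rot']);p=o['tool_pos']
print(o['time'],p,np.degrees(o['tool_rot']),o['qpos'],cal('wrist')[2])
print(r.inv().apply(np.array([.5345,-.2942,.34])-p)*100)
for n in('wrist','top','side'): cv2.imwrite(f'pics/{n}5.png',robot.read_camera(n)[:,:,::-1])
E
```

```text
time: 25.15
tool_pos: [0.5349, -0.2882, 0.34]
tool_rot: [-1.571, 0.0, -1.834]
contact_force: [0.1, 0.4, -2.2]
opening: 0.0209
time: 25.35
tool_pos: [0.5349, -0.2884, 0.3402]
tool_rot: [-1.57, 0.0, -1.834]
contact_force: [-0.2, 0.4, -3.4]
opening: 0.0214
25.35 [ 0.5349 -0.2884  0.3402] [ -89.9752    0.0023 -105.0926] [-0.6206  0.4507  0.9631  0.0002  1.7274 -0.3571] [[ 0.9654 -0.249  -0.0773  0.5561]
 [-0.2608 -0.9209 -0.2897 -0.2105]
 [ 0.0009  0.2998 -0.954   0.5327]
 [ 0.      0.      0.      1.    ]]
[0.5751 0.0179 0.1138]
```

View pics/wrist5.png

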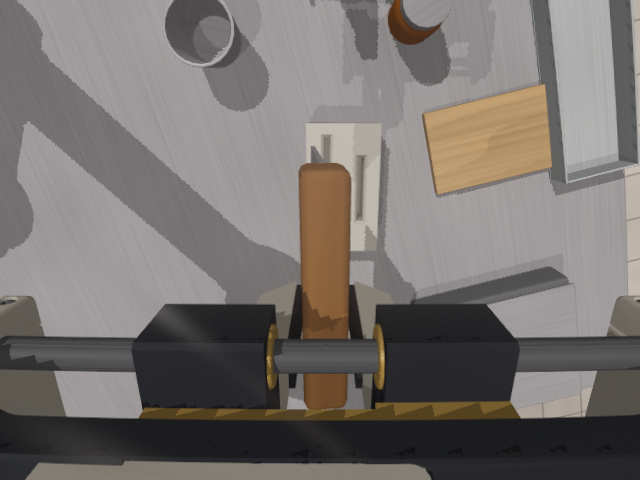

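View pics/side5.png

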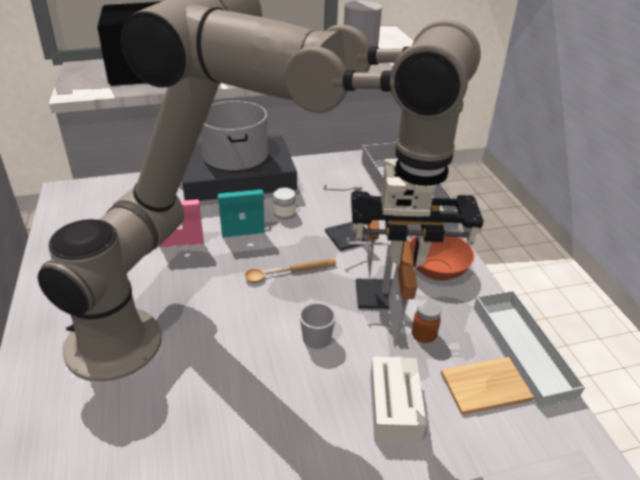

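```bash
python3 - <<'E'
from h import *
im=cv2.imread('pics/wrist5.png')
cv2.imwrite('pics/w5c.png',cv2.resize(im[110:260,280:400],None,fx=5,fy=4,interpolation=cv2.INTER_CUBIC)) if 0 else cv2.imwrite('pics/w5c.png',cv2.resize(im[115:260,285:400],None,fx=4.1,fy=4.1,interpolation=cv2.INTER_CUBIC))
E
```

```text
(no output)
```

View pics/w5c.png

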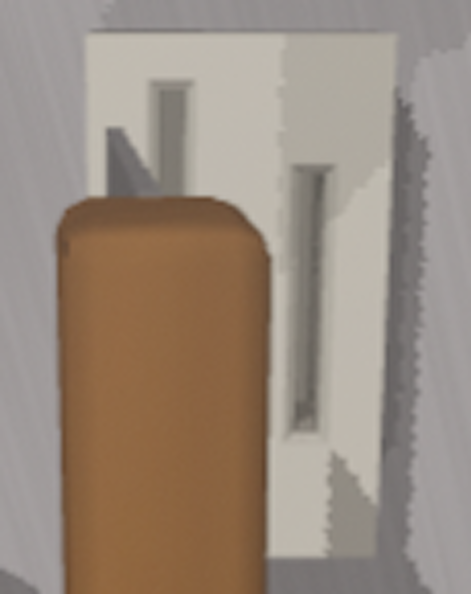

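```bash
python3 - <<'E'
from h import *
from scipy.spatial.transform import Rotation as R
W=cal('wrist');w=lambda x,y:(x/4.1+285,y/4.1+115)
o=robot.observe();r=R.from_euler('xyz',o['tool_rot']);p=o['tool_pos']
def tl(P): return r.inv().apply(P-p)*1000
P=plane(W,[w(88,33),w(397,33),w(375,556),w(149,82),w(193,82),w(293,165),w(334,165),w(283,438),w(323,436)],.06)
L=tl(P);print(L)
C=P[0]/2+P[2]/2
print('caddy c',C)
for a,b in((0,1),(1,2),(5,7)):
  d=P[b]-P[a];print(np.linalg.norm(d),np.degrees(np.arctan2(d[1],d[0])))
z=p[2]+.019-.123
print('blade corner',tl(plane(W,[w(107,128),w(122,128)],z)))
zh=p[2]+.034
print('handle',tl(plane(W,[w(58,250),w(268,245),(303,408),(349,408),w(165,215)],zh)))
E
```

```text
[[-74.0687 280.0133 -21.6147]
 [-74.1443 280.0361  67.8599]
 [ 86.3455 280.0321  67.6627]
 [-60.2553 280.0175  -4.0048]
 [-60.2518 280.0207   8.8338]
 [-36.3795 280.0277  38.5644]
 [-36.3947 280.0308  50.7167]
 [ 47.3486 280.0254  37.4069]
 [ 46.7064 280.0286  49.8608]]
caddy c [ 0.5555 -0.3007  0.06  ]
0.08947459550944514 -15.082673382780827
0.16048987575984916 -105.20148053744256
0.08373616182872037 -105.9231390990565
blade corner [[-59.6215 103.9989 -10.192 ]
 [-59.6188 103.9996  -7.4233]]
handle [[-57.3884 -34.0012 -10.3981]
 [-57.883  -33.9958  10.7764]
 [ 60.3774 -34.0043 -10.9623]
 [ 60.403  -33.9983  12.4762]
 [-60.8878 -33.9984   0.3958]]
```

```bash
python3 - <<'E'
from h import *
from scipy.spatial.transform import Rotation as R
S=cal('side');o=robot.observe();r=R.from_euler('xyz',o['tool_rot']);p=o['tool_pos']
s=cv2.imread('pics/side5.png')
x0,y0,f=365,220,4.4
c=cv2.resize(s[y0:y0+135,x0:x0+95],None,fx=f,fy=f,interpolation=cv2.INTER_CUBIC)
for zb,col in((0,(0,255,0)),(-8.8,(0,0,255))):
  L=np.array([[61,-4,zb*.13],[61,104,zb]])/1000
  q=(proj(S,p+r.apply(L))-[x0,y0])*f;print(q)
  for a in q: cv2.circle(c,tuple(int(v) for v in a),4,col,1)
cv2.imwrite('pics/s5c.png',c)
E
```

```text
[[190.1651 362.2351]
 [153.7168 569.6193]]
[[186.9106 362.1345]
 [130.4766 568.9328]]
```

View pics/s5c.png

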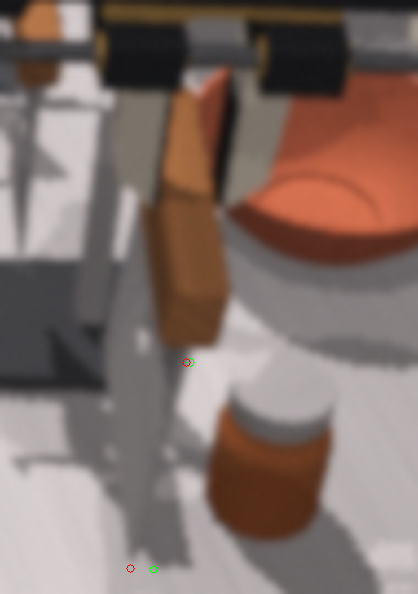

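```bash
python3 - <<'E'
from h import *
a=cv2.imread('pics/w2.png')[135:175,290:360];b=cv2.imread('pics/w3.png')[135:175,290:360];c=cv2.imread('pics/wrist5.png')[135:175,290:360]
cv2.imwrite('pics/cmp.png',np.vstack([cv2.resize(i,None,fx=5,fy=5,interpolation=cv2.INTER_CUBIC) for i in(a,b,c)]))
from scipy.spatial.transform import Rotation as R
o=robot.observe();r=R.from_euler('xyz',o['tool_rot']);p=o['tool_pos']
W=cal('wrist')
# project expected vertical blade end edge bottom & top
L=np.array([[-60,104,-1.5],[-60,104,1.5],[-60,-4,-1.5],[-60,-4,1.5],[-60,-34,-11],[-60,-34,11],[-60,-4,-11],[-60,-4,11]])/1000
print(proj(W,p+r.apply(L)))
print('cam in tool',r.inv().apply(W[2][:3,3]-p))
E
```

```text
[[322.5823 145.6997]
 [326.5481 145.6981]
 [321.2949 161.5267]
 [327.4612 161.5242]
 [297.5598 169.6345]
 [351.0049 169.612 ]
 [301.7714 161.5453]
 [346.9844 161.5267]]
cam in tool [-0.0807 -0.1926  0.0003]
```

View pics/cmp.png

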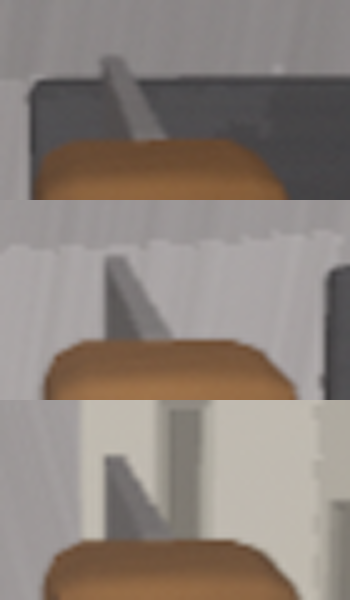

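The wrist view shows the blade leaning about 4° in the grip, with its bottom edge about 9 mm towards the robot. It hung the same way before the grasp. The slot is at tool (+6.3, +2.2) mm. I'll aim the lower edge at the slot, straighten the scraper inside it, and check just above the mouth first.

```bash
python3 -m crank '{"xyz":[[0.3,0,0.45],[0.3,0,0.5],[0,1,0],[0,2,0],[0,3,0],[0,3,0],[0,3,0],[0,2,0],[0,1.2,0],[0,0.8,0],[0,0,0],[0,0,0],[0,0,0]],"roll":[0,0,0,0,0,0,0,0,0,0,0,0,0]}'; python3 - <<'E'
from h import *
from scipy.spatial.transform import Rotation as R
o=robot.observe();print(o['time'],o['tool_pos'],o['tool_rot'],o['contact_force'])
im=robot.read_camera('wrist')[:,:,::-1];cv2.imwrite('pics/w6.png',im)
cv2.imwrite('pics/w6c.png',cv2.resize(im[90:200,270:390],None,fx=6,fy=5.4,interpolation=cv2.INTER_CUBIC))
E
```

```text
time: 26.8
tool_pos: [0.5429, -0.2979, 0.181]
tool_rot: [-1.569, -0.001, -1.835]
contact_force: [-0.7, -0.8, -2.7]
opening: 0.0213
26.8 [ 0.5429 -0.2979  0.181 ] [-1.5687 -0.0007 -1.8355] [-0.7264 -0.8225 -2.6758]
```

View pics/w6c.png

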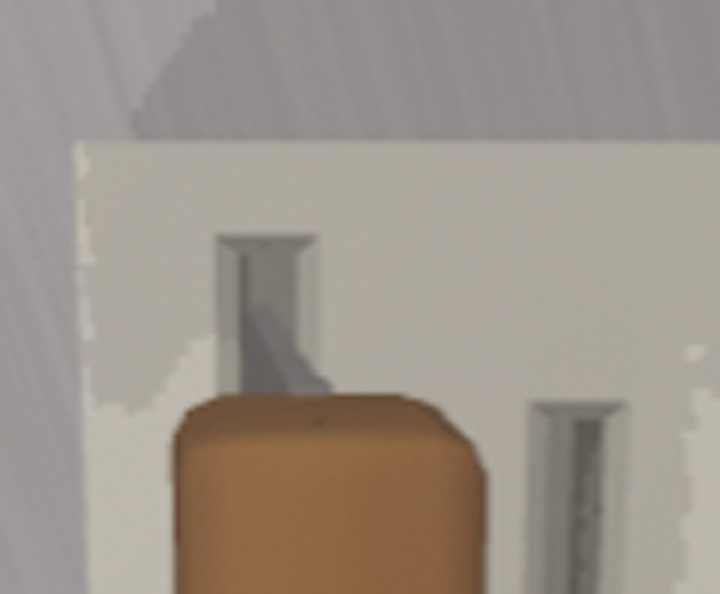

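```bash
python3 - <<'E'
from h import *
from scipy.spatial.transform import Rotation as R
W=cal('wrist');w=lambda x,y:(x/6+270,y/5.4+90)
o=robot.observe();r=R.from_euler('xyz',o['tool_rot']);p=o['tool_pos']
tl=lambda P:r.inv().apply(P-p)*1000
print('blade',tl(plane(W,[w(243,308),w(266,308)],p[2]-.104)))
print('slot rim',tl(plane(W,[w(217,235),w(319,235),w(217,390)],.06)))
print('slot inner',tl(plane(W,[w(240,254),w(298,254)],.057)))
print(p)
E
```

```text
blade [[-59.012  103.9411 -10.6542]
 [-59.0085 103.9467  -7.7519]]
slot rim [[-68.2888 120.8521 -14.5954]
 [-68.2744 120.8784  -1.1201]
 [-45.7363 120.8662 -14.9179]]
slot inner [[-65.4231 123.8596 -11.701 ]
 [-65.4148 123.8747  -3.946 ]]
[ 0.5428 -0.2978  0.1809]
```

```bash
python3 -m crank '{"xyz":[[-0.2,0.3,0],[0,0.4,0],[0,0.4,0],[0,0.3,0],[0,0.2,0],[0,0.2,0],[0,0.2,0],[0,0,0]],"roll":[0,0,0,0,0,0,0,0]}' 1 15;python3 -m crank '{"xyz":[[0,0.2,0],[0,0.2,0],[0,0.2,0],[0,0.2,0],[0,0.2,0],[0,0,0]],"roll":[0,0,0,0,0,0]}'
```

```text
time: 27.65
tool_pos: [0.5428, -0.2955, 0.1595]
tool_rot: [-1.571, 0.0, -1.835]
contact_force: [0.2, -0.4, -2.0]
opening: 0.0214
time: 28.25
tool_pos: [0.5427, -0.2954, 0.1494]
tool_rot: [-1.571, 0.0, -1.835]
contact_force: [0.3, -0.4, -2.0]
opening: 0.0215
```

```bash
python3 -m crank '{"xyz":[[0,0,-0.1],[0,0,-0.1],[0,0,0]],"roll":[0,0,0]}';python3 -m crank '{"xyz":[[0,0,-0.1],[0,0,0]],"roll":[0,0]}'
```

```text
time: 28.55
tool_pos: [0.541, -0.295, 0.15]
tool_rot: [-1.57, 0.0, -1.836]
contact_force: [0.1, -1.3, -2.3]
opening: 0.0213
time: 28.75
tool_pos: [0.5402, -0.2949, 0.15]
tool_rot: [-1.57, -0.0, -1.835]
contact_force: [1.3, -0.2, -1.5]
opening: 0.0214
```

```bash
python3 -m crank '{"xyz":[[0,0,-0.1],[0,0,0]],"roll":[0,0]}'
```

```text
time: 28.95
tool_pos: [0.5392, -0.2946, 0.1501]
tool_rot: [-1.57, -0.0, -1.836]
contact_force: [0.7, -0.4, -1.0]
opening: 0.0217
```

```bash
python3 -m crank '{"xyz":[[0,0,-0.1],[0,0,0]],"roll":[0,0]}'
```

```text
time: 29.15
tool_pos: [0.5382, -0.2943, 0.15]
tool_rot: [-1.57, -0.0, -1.835]
contact_force: [2.1, -0.3, -1.6]
opening: 0.0215
```

```bash
python3 -m crank '{"xyz":[[0,0,-0.1],[0,0,-0.1],[0,0,0]],"roll":[0,0,0]}'
```

```text
time: 29.45
tool_pos: [0.536, -0.2937, 0.1499]
tool_rot: [-1.571, 0.0, -1.836]
contact_force: [0.9, -1.1, -1.3]
opening: 0.021
```

```bash
python3 -m crank '{"xyz":[[0,0,-0.1],[0,0,0]],"roll":[0,0]}'; python3 - <<'E'
from h import *
im=robot.read_camera('wrist')[:,:,::-1];cv2.imwrite('pics/w7.png',im)
cv2.imwrite('pics/w7c.png',cv2.resize(im[90:200,270:390],None,fx=6,fy=5.4,interpolation=cv2.INTER_CUBIC))
E
```

```text
time: 29.65
tool_pos: [0.5351, -0.2934, 0.1498]
tool_rot: [-1.571, 0.0, -1.835]
contact_force: [1.1, 0.3, -0.7]
opening: 0.0218
```

View pics/w7c.png

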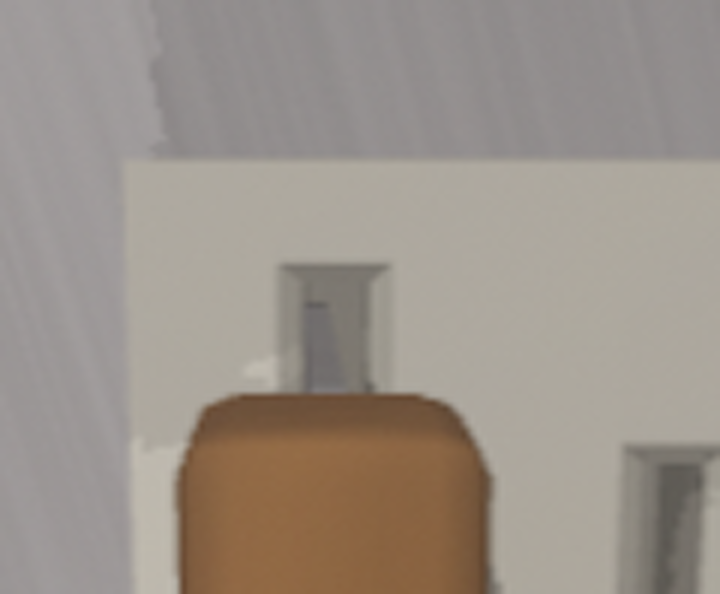

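The blade is nearly upright now, with its lower edge at crop (314,303), the slot centre at x=335 and the handle centre at 335. I'm descending.

```bash
python3 -m crank '{"xyz":[[0,0,-0.1],[0,0,0.05],[0,0.2,0],[0,0.2,0],[0,0.2,0],[0,0.2,0],[0,0.2,0],[0,0,0]],"roll":[0,0,0,0,0,0,0,0]}'
```

```text
time: 30.5
tool_pos: [0.5345, -0.2932, 0.1393]
tool_rot: [-1.572, 0.0, -1.835]
contact_force: [1.7, -0.4, -2.7]
opening: 0.0211
```

```bash
python3 -m crank '{"xyz":[[0,0.2,0],[0,0.2,0],[0,0.2,0],[0,0.2,0],[0,0.2,0],[0,0,0]],"roll":[0,0,0,0,0,0]}'
```

```text
time: 31.1
tool_pos: [0.5345, -0.2932, 0.1294]
tool_rot: [-1.571, 0.0, -1.835]
contact_force: [0.8, -0.3, -3.5]
opening: 0.0216
```

```bash
python3 -m crank '{"xyz":[[0,0.2,0],[0,0.2,0],[0,0.2,0],[0,0,0]],"roll":[0,0,0,0]}'; python3 -m crank '{"xyz":[[0,0.1,0],[0,0,0]],"roll":[0,0]}'
```

```text
time: 31.5
tool_pos: [0.5345, -0.2932, 0.1234]
tool_rot: [-1.571, 0.0, -1.835]
contact_force: [1.9, -0.5, -1.9]
opening: 0.0215
time: 31.7
tool_pos: [0.5346, -0.2933, 0.1227]
tool_rot: [-1.571, 0.0, -1.835]
contact_force: [1.1, -1.2, -3.2]
opening: 0.0212
```

```bash
python3 -m crank '{"xyz":[[0,0.1,0],[0,0.1,0],[0,0,0]],"roll":[0,0,0]}'
```

```text
time: 32.0
tool_pos: [0.5346, -0.2933, 0.1207]
tool_rot: [-1.571, 0.0, -1.835]
contact_force: [1.6, -0.3, -2.2]
opening: 0.0215
```

```bash
python3 -m crank '{"xyz":[[0,0.05,0],[0,0.05,0],[0,0,0]],"roll":[0,0,0]}'
```

```text
time: 32.3
tool_pos: [0.5347, -0.2933, 0.1197]
tool_rot: [-1.571, 0.0, -1.835]
contact_force: [2.2, -0.2, -1.6]
opening: 0.0212
```

```bash
python3 -m crank '{"xyz":[[0,0.05,0],[0,0,0]],"roll":[0,0]}'
```

```text
time: 32.5
tool_pos: [0.5346, -0.2933, 0.1192]
tool_rot: [-1.571, 0.0, -1.835]
contact_force: [1.8, 0.4, -1.8]
opening: 0.0213
```

```bash
python3 -m crank '{"xyz":[[0,0.05,0],[0,0,0]],"roll":[0,0]}'
```

```text
time: 32.7
tool_pos: [0.5347, -0.2933, 0.1188]
tool_rot: [-1.571, 0.0, -1.835]
contact_force: [1.7, 0.2, -1.7]
opening: 0.0217
```

```bash
python3 -m crank '{"xyz":[[0,0.05,0],[0,0,0]],"roll":[0,0]}'
```

```text
time: 32.9
tool_pos: [0.5347, -0.2933, 0.1182]
tool_rot: [-1.571, 0.0, -1.835]
contact_force: [0.2, 0.1, -1.8]
opening: 0.0213
```

```bash
python3 -m crank '{"xyz":[[0,0.05,0],[0,0,0]],"roll":[0,0]}'
```

```text
time: 33.1
tool_pos: [0.5347, -0.2933, 0.1178]
tool_rot: [-1.571, 0.0, -1.835]
contact_force: [0.4, -0.5, -2.0]
opening: 0.021
```

```bash
python3 -m crank '{"xyz":[[0,0.05,0],[0,0,0]],"roll":[0,0]}'
```

```text
time: 33.3
tool_pos: [0.5346, -0.2933, 0.1172]
tool_rot: [-1.571, 0.0, -1.835]
contact_force: [1.3, 0.0, -1.8]
opening: 0.0217
```

```bash
python3 -m crank '{"xyz":[[0,0.05,0],[0,0,0]],"roll":[0,0]}'
```

```text
time: 33.5
tool_pos: [0.5347, -0.2933, 0.1167]
tool_rot: [-1.571, 0.0, -1.835]
contact_force: [1.8, -0.7, -1.2]
opening: 0.0214
```

```bash
python3 -m crank '{"xyz":[[0,0.05,0],[0,0,0]],"roll":[0,0]}'
```

```text
time: 33.7
tool_pos: [0.5348, -0.2933, 0.1165]
tool_rot: [-1.57, 0.0, -1.835]
contact_force: [0.7, -0.3, 0.5]
opening: 0.0211
```

```bash
python3 -m crank '{"xyz":[[0,0.05,0],[0,0,0]],"roll":[0,0]}'
```

```text
time: 33.9
tool_pos: [0.535, -0.2934, 0.1164]
tool_rot: [-1.57, -0.0, -1.835]
contact_force: [1.5, -0.0, 3.4]
opening: 0.0214
```

The floor is felt at z = 0.1165. I'll ease off slightly and look before releasing.

```bash
python3 -m crank '{"xyz":[[0,-0.05,0],[0,0,0]],"roll":[0,0]}'; python3 - <<'E'
from h import *
im=robot.read_camera('wrist')[:,:,::-1];cv2.imwrite('pics/w8.png',im)
cv2.imwrite('pics/w8c.png',cv2.resize(im[90:200,270:390],None,fx=6,fy=5.4,interpolation=cv2.INTER_CUBIC))
E
```

```text
time: 34.1
tool_pos: [0.5348, -0.2933, 0.1164]
tool_rot: [-1.57, -0.0, -1.835]
contact_force: [1.7, 0.4, 2.2]
opening: 0.0216
```

View pics/w8c.png

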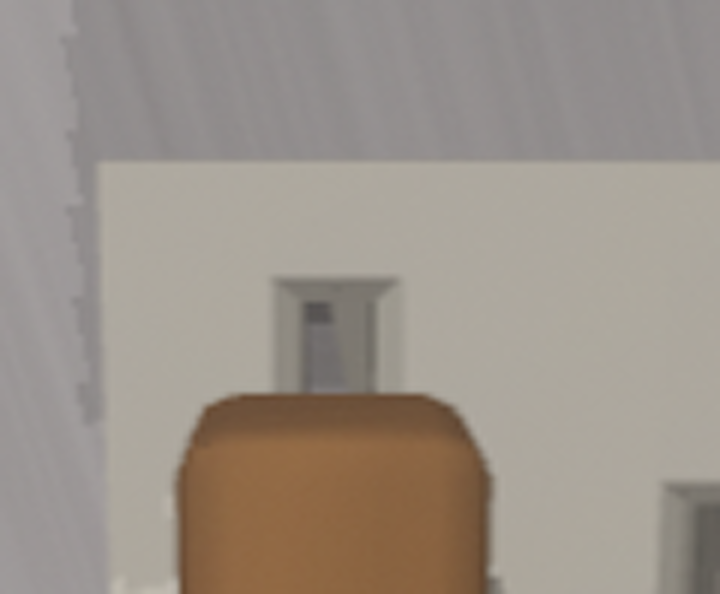

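```bash
python3 -m crank '{"xyz":[[0,0,-0.1],[0,0,-0.1],[0,0,0]],"roll":[0,0,0]}'; python3 - <<'E'
from h import *
im=robot.read_camera('wrist')[:,:,::-1]
cv2.imwrite('pics/w9c.png',cv2.resize(im[90:200,270:390],None,fx=6,fy=5.4,interpolation=cv2.INTER_CUBIC))
E
```

```text
time: 34.45
tool_pos: [0.5328, -0.2928, 0.1164]
tool_rot: [-1.57, 0.0, -1.835]
contact_force: [1.3, 0.5, 1.9]
opening: 0.0215
```

View pics/w9c.png

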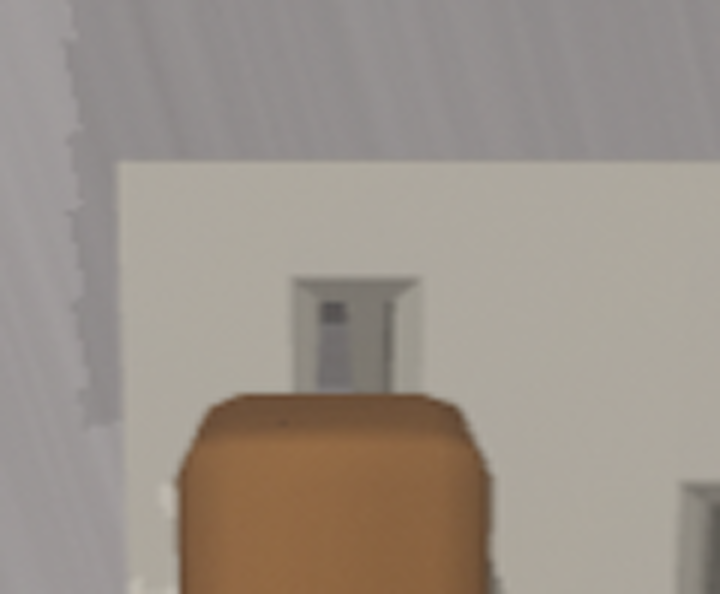

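Blade edges are vertical in the picture (318-350), so the scraper is upright against the wall. I'm releasing it.

```bash
python3 -m crank '{"xyz":[[0,0,0],[0,0,0],[0,0,0],[0,0,0],[0,0,0],[0,0,0],[0,0,0],[0,0,0]],"roll":[0,0,0,0,0,0,0,0]}' -1; python3 - <<'E'
from h import *
im=robot.read_camera('wrist')[:,:,::-1]
cv2.imwrite('pics/w10.png',im)
E
```

```text
time: 35.3
tool_pos: [0.5327, -0.2928, 0.1163]
tool_rot: [-1.571, 0.0, -1.835]
contact_force: [-1.0, 0.7, 0.1]
opening: 0.081
```

View pics/w10.png

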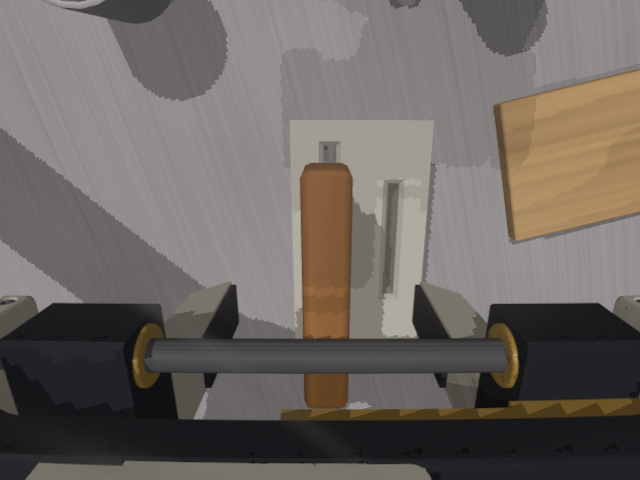

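The scraper stands centred between the open fingers. I'll retreat straight up and check.

```bash
python3 -m crank '{"xyz":[[0,-0.5,0],[0,-1,0],[0,-2,0],[0,-3,0],[0,-3,0],[0,-3,0],[0,-3,0],[0,-1,0],[0,0,0],[0,0,0],[0,0,0]],"roll":[0,0,0,0,0,0,0,0,0,0,0]}' -1; python3 - <<'E'
from h import *
W=cal('wrist');print(robot.observe()['tool_pos'])
im=robot.read_camera('wrist')[:,:,::-1]
cv2.imwrite('pics/w11.png',im)
cv2.imwrite('pics/side11.png',robot.read_camera('side')[:,:,::-1])
hsv=cv2.cvtColor(np.ascontiguousarray(im),cv2.COLOR_BGR2HSV);m=cv2.inRange(hsv,(5,120,60),(20,255,255));m[:,:270]=0;m[:,385:]=0;m[:100]=0
m[330:]=0
c=max(cv2.findContours(m,0,2)[0],key=cv2.contourArea);b=cv2.boxPoints(cv2.minAreaRect(c));print(b.tolist())
P=plane(W,b,.153);print(P,P.mean(0))
for i in(0,1):
  d=P[(i+1)%4]-P[i];print(np.linalg.norm(d),np.degrees(np.arctan2(d[1],d[0])))
a=np.radians(-15.15);d=P.mean(0)[:2]-[.5345,-.2945];print('slot frame mm',1000*d@np.array([[np.cos(a),-np.sin(a)],[np.sin(a),np.cos(a)]]))
E
```

```text
time: 36.45
tool_pos: [0.5322, -0.2924, 0.2794]
tool_rot: [-1.574, 0.001, -1.835]
contact_force: [-0.2, -0.1, 0.5]
opening: 0.0919
[ 0.5322 -0.2924  0.2794]
[[315.0, 277.0], [315.0, 143.0], [338.0, 143.0], [338.0, 277.0]]
[[ 0.5084 -0.3451  0.153 ]
 [ 0.5401 -0.2316  0.153 ]
 [ 0.5582 -0.2365  0.153 ]
 [ 0.5284 -0.3505  0.153 ]] [ 0.5338 -0.2909  0.153 ]
0.11781660342170647 74.37007618280457
0.018680328688811712 -15.173200578804673
slot frame mm [-1.6394  3.2594]
```

View pics/w11.png

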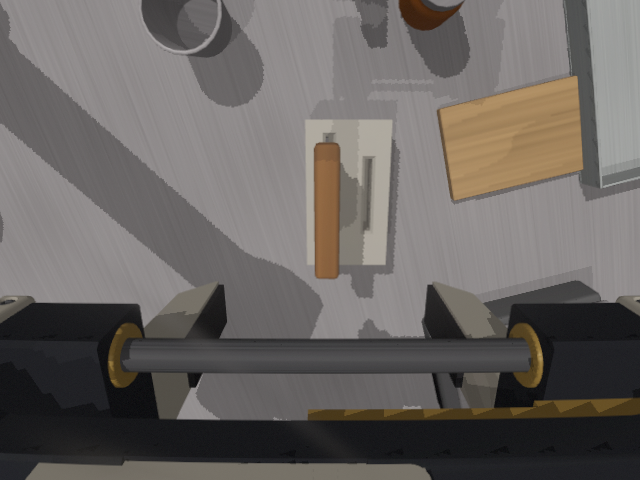

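View pics/side11.png

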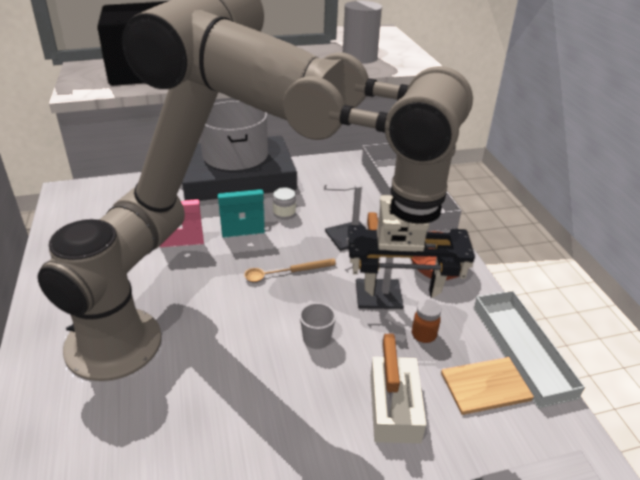

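The handle sits (-1.6, +3.3) mm from the slot centre, within 1° of in line, and upright. Narrow scraper and bystanders are in place and the robot is clear, so I'm handing in.

```bash
python3 - <<'E'
from cell import robot
print(robot.observe()['contact_force']); print(robot.hand_in())
E
```

```text
[ 0.70319417 -0.45509944 -0.77868541]
the job is handed in; nothing more can be done
None
```

The wide scraper is off its peg and standing released in the caddy's long slot, and the job is handed in at about 36.5 s of the 72 s allowed. The hand-in reports no verdict, so the figures below are my own checks.

**Off the peg:** Two light touches on the peg's underside gave a slope of about 16° up. I slid the scraper out just under that line. The highest wrist reading was about 8.4 N, of which about 2 N is the scraper's weight, so roughly 6 N on the peg. It was held clear at x ≈ -0.136 m in the stand frame.

**Into the slot:** The scraper was leaning about 4° in the grip. I straightened it gently against the slot wall, lowered it until the floor was felt at about 5 N, and released it.

**Last checks:**
- **Position:** the handle is about 1.6 mm across and 3.3 mm along from the slot's centre, upright and in line within about 1°.
- **Surroundings:** the cup, jar, board, spoon and turquoise scraper look unmoved. The arm partly hid the narrow scraper, bowl and pink scraper in the last side view, and the tin was not checked, so those four are less certain.
- **Robot:** it touches nothing.

**Disagreements:**
- **Peg slope:** the camera estimate was about 10-12°, against 16° by feel. I went by feel.
- **Slot floor:** it came about 1-2 mm lower than I computed, within the calibration error. Full depth therefore rests on the floor contact, and I did not measure the final handle height separately.

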